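# Butt the bearing housing into the corner stop

### The job

Push the square bearing housing along the mat with your fingers into the corner of the stop, so that one side lies flush against the long rail and the next side butts against the short end block. Only push it: keep it flat on the mat, never lift or tip it. Leave the round flange and everything else on the bench where it is, and back away when the housing is home.

Things in the scene. Friction and masses are not known exactly. Their poses are not given: they have to be found in the camera images.
- housing: square bearing housing of black-anodised aluminium: a block 100 x 100 mm, 24 mm high, with a low aluminium collar (76 mm across, 3 mm high, the dark bore inside it only shallow) and four small screw heads 2.5 mm high on top, 0.35 to 0.65 kg. It is loose, lies flat on the mat and slides. Origin at the centre of its underside, x and y axes square to its sides, z up. It is too wide to be gripped across
- rail: long aluminium rail fixed to the mat, 380 mm long, 22 mm wide, 18 mm high. Origin at mat level on its inner face (the face towards the robot); its y axis runs along the rail to the left, its x axis points away from the robot, square to the rail. The rail covers x = 0 to 22 mm and y = -175 to 205 mm of this frame
- end_stop: short aluminium end block fixed square across the rail near its left end, turned like the rail. Origin at mat level in the inner corner, where the block's right-hand face meets the rail's inner face; x and y axes parallel to the rail's. The block covers x = -60 to 0 mm, y = 0 to 25 mm, 18 mm high; its clamp on top of the rail reaches 36 mm high. Fully home, the housing's centre lies at x = -50 mm, y = -50 mm of this frame
- flange: round bearing flange of the same dark metal: disc 70 mm across and 10 mm thick with a hub 44 mm across, 22 mm high in all; origin at the centre of its underside. It lies on the mat near the housing. Not part of the job: leave alone
- bearing: plain steel ring 32 mm across, 11 mm high, lying flat; origin at the centre of its underside. Leave alone
- screwdriver: screwdriver lying along its x axis, about 170 mm long, 26 mm thick at the black handle (towards -x), origin under its middle. Leave alone
- pen: pen lying along its x axis on the far side of the rail, 135 mm long, 12 mm high, origin under its middle. Leave alone
- tweezers: steel tweezers lying along their x axis on the far side of the rail, about 122 mm long, 7 mm high, origin under their middle. Leave alone
- jar: upright white jar with a black cap, 52 mm across, 60 mm high; origin at the centre of its underside. Leave alone
Not all that is in view belongs to the job. Several things have the shape of the end_stop; the one meant has the colours described above.

How it is judged:
By the outcome, as a careful person would: the job done as asked, in the order asked, and still so for the second after the job is handed in, with the robot touching nothing.
It also fails if it takes over 59 s, if anything falls off the work surface, if the arm or the gripper's body presses on something with over 40 N, if the wrist force passes 120 N, or if a joint passes its speed limit or range.

### The arm

A 6-joint arm with a two-finger parallel gripper is mounted at the origin on the work surface. World frame = base frame: x ahead of the robot, y to its left, z up, the work surface at z = 0. Lengths are in m, angles in rad, forces in N, time in s.
With the tool pointing down it reaches from about 0.35 to 0.725 m from the base axis. Payload 4.3 kg.
Tool frame: the origin (TCP) lies at the very end of the fingers, on their centre line; the grasp point (between the pads) lies 19 mm behind it; z points along the fingers, y is the direction in which the jaws open and shut (so a half turn about z gives the same grasp; the last joint's range is limited). The gripper opens to 85 mm and grips with 20 to 120 N. Pads are 22 mm wide; open, the fingers measure 114 mm over their backs; the gripper's body (76 mm by 85 mm) begins 54 mm behind the grasp point. The pads swing forward as they close: fully open they stand 13 mm farther back than shut.
Start: joints at [1.208, 0.377, 0.081, 1.274, 0, 1.46], TCP at [0.144, 0.557, 0.231] pointing down, gripper open.
Joint ranges: [-2.72, 2.72], [-0.84, 1.66], [-1.02, 1.22], [-1.77, 2.12], [-1.37, 1.28], [-3.14, 3.14]. Speed limits (rad/s): [2.57, 2.57, 3.14, 3.14, 3.14, 3.14].

### API

Orientations are given as a unit quaternion [w, x, y, z].
In Python, from workcell import env gives the robot as it stands. The module is installed in compiled form; this text tells all that it offers.
- The arm moves only by the tool play_rows, never from a script. Its arguments are lists of equal length, an entry for each row: "translation": the shift along the tool's x, y, z in mm, a list of three; "twist": the turn about the tool's z in rad; "gripper": the finger opening in mm, from 0 to 85.4. In form: {"translation": [[dx, dy, dz], ...], "twist": [twist, ...], "gripper": [gripper, ...]}. A call has 1 to 5 rows; each row shifts and turns the pose as measured when the row begins, along the tool's axes as they then stand; what a row does not reach is not made up. A row lasts 1/12 s, in which the tool goes at most 41.7 mm and 7.16 degrees, less where a joint would pass 70% of its speed; a pose out of reach is approached as far as the arm can. A call with a gripper value outside its range is refused whole. The fingers move at their own pace and stop on an object; "grip_force" is the grip in N (left out, the last holds). Time passes only in rows, so rows that do not move let the fingers close. It gives the time, the measured TCP pose, the force and the opening at its end, in the units of the state.
- env.read_state(): the state, without advancing time (a new reading comes with each control period).
- env.camera(name): name is "scene" or "top" or "wrist"; returns a dict with "image" (480x640x3 uint8, red, green, blue), "z_map" (480x640 float32, m along the optical axis (not along the pixel's ray), 0 where there is no reading), "fx", "fy", "cx", "cy" (pixels), "dist_coeffs" ([k1, k2, p1, p2, k3] as OpenCV has them; the pictures are not rectified), "position" and "orientation" of the camera in the world; the wrist camera has in their place "tool_from_camera" (4x4, takes a point from camera to tool coordinates, whose origin is the TCP and whose axes are the flange's). Camera axes: x right, y up, looking along -z (the intrinsics and any distortion apply to the point x, -y, -z); pixel columns grow to the right and rows downward; lengths in m; the calibration is good to about 2 mm. A picture is of the moment at which its call begins: read the wrist's pose just before it.
- env.sign_off(): hands the job in, once; it reports no verdict.
The state is a dict: "time_s": time; "qpos": joint angles; "joint_velocities": joint speeds; "joint_efforts": joint torques, N m; "eef_pos": TCP position; "orientation": TCP orientation; "wrist_force": force on the tool from outside, world axes, zero at the start; "torque": the same for the moment, N m; "grip_width": finger opening in m.
Only numpy, scipy, OpenCV 4.12 (cv2) and the standard library are available. Lean on these libraries where they do the work, as an engineer would, in place of code of your own. Each camera call takes 0.05 s, during which the arm holds its last target.

## Working session

There is one attempt and no reset: what is moved stays moved. The work goes in short steps, Python scripts to look and compute and a tool call to move; the robot and the scene stay as the last step left them, time stands still between calls to the robot, and variables do not carry over. Pictures are saved under pics/ and viewed, and the job is handed in when it is done.

Besides the shell and the picture viewer there is one more tool, called after "Emit:" by a JSON object that holds its "fn" and its "kwargs". play_rows: Moves the arm, as the interface text tells. Its arguments: {"type":"object","properties":{"translation":{"type":"array"},"twist":{"type":"array"},"gripper":{"type":"array"},"grip_force":{"type":"number"}},"required":["translation","twist","gripper"]}

```bash
mkdir -p pics; cat > h.py <<'E'
import numpy as np,cv2
from workcell import env
from scipy.spatial.transform import Rotation as R
def rot(q): return R.from_quat([q[1],q[2],q[3],q[0]]).as_matrix()
def snap(name,fn):
    s=env.read_state(); c=env.camera(name)
    cv2.imwrite('pics/'+fn+'.png',c['image'][:,:,::-1])
    if name=='wrist':
        T=np.eye(4);T[:3,:3]=rot(s['orientation']);T[:3,3]=s['eef_pos'];T=T@np.array(c['tool_from_camera'])
    else:
        T=np.eye(4);T[:3,:3]=rot(c['orientation']);T[:3,3]=c['position']
    c['T']=T
    np.savez('pics/'+fn+'.npz',image=c['image'],z=c['z_map'],T=T,K=np.array([c['fx'],c['fy'],c['cx'],c['cy']]),d=np.array(c['dist_coeffs']))
    return c
def load(fn): return np.load('pics/'+fn+'.npz')
def ray(f,px):
    fx,fy,cx,cy=f['K'];K=np.array([[fx,0,cx],[0,fy,cy],[0,0,1.]])
    u=cv2.undistortPoints(np.array(px,float).reshape(-1,1,2),K,f['d']).reshape(-1,2)
    d=np.c_[u[:,0],-u[:,1],-np.ones(len(u))]
    return f['T'][:3,3], d@f['T'][:3,:3].T
def onplane(f,px,z):
    o,d=ray(f,px); return o+d*((z-o[2])/d[:,2])[:,None]
def depthpt(f,px):
    o,d=ray(f,px); return np.array([o+dd*f['z'][int(p[1]),int(p[0])] for p,dd in zip(px,d)])
E
python3 - <<'E'
from h import *
print(env.read_state())
for n in ['top','scene','wrist']:
    c=snap(n,n+'0'); print(n,c['T'].round(3).tolist(),c['fx'],c['dist_coeffs'])
E
```

```text
{'time_s': 0.0, 'qpos': array([1.20769466e+00, 3.78076847e-01, 7.96278833e-02, 1.27440568e+00,
       1.94627035e-05, 1.46047967e+00]), 'joint_velocities': array([-3.87800449e-04, -7.05822161e-04, -4.68140232e-04, -7.56018145e-05,
        8.69129867e-04, -9.47911153e-04]), 'joint_efforts': array([-3.30411131e-04, -4.63604486e+01,  2.69875842e+01,  2.09831464e-02,
        2.84223024e-04,  2.90424644e-06]), 'eef_pos': array([0.14357073, 0.55610814, 0.23035378]), 'orientation': array([-2.50802703e-04,  1.26056195e-01,  9.92022569e-01, -9.98178628e-04]), 'wrist_force': array([-0.38356618, -0.16648193, -0.62355912]), 'torque': array([-0.03228144, -0.07525743, -0.08120548]), 'grip_width': 0.08575082299565745}
top [[-0.027, 0.985, -0.168, 0.41], [-0.999, -0.024, 0.021, 0.115], [0.017, 0.168, 0.986, 1.058], [0.0, 0.0, 0.0, 1.0]] 465.43660981611123 [-0.11990759  0.          0.          0.          0.        ]
scene [[-0.442, -0.688, 0.575, 1.24], [0.897, -0.335, 0.289, 0.464], [-0.006, 0.644, 0.765, 0.93], [0.0, 0.0, 0.0, 1.0]] 525.3415911669433 [0.01430689 0.         0.         0.         0.        ]
wrist [[0.252, -0.926, -0.28, 0.074], [0.968, 0.241, 0.075, 0.575], [-0.002, -0.29, 0.957, 0.374], [0.0, 0.0, 0.0, 1.0]] 385.146017997751 [0.01220021 0.         0.         0.         0.        ]
```

View pics/top0.png

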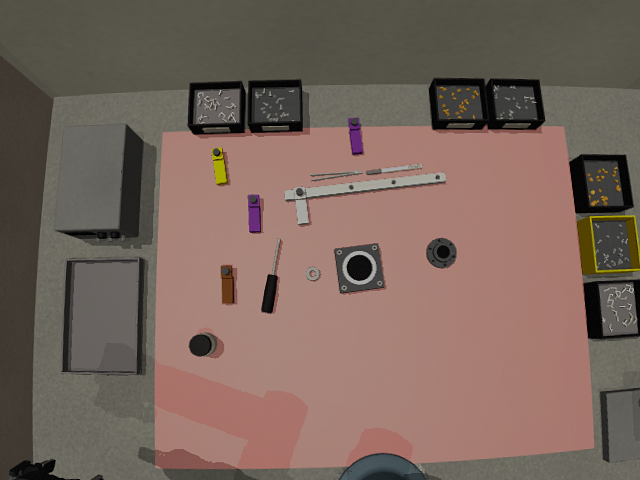

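View pics/scene0.png

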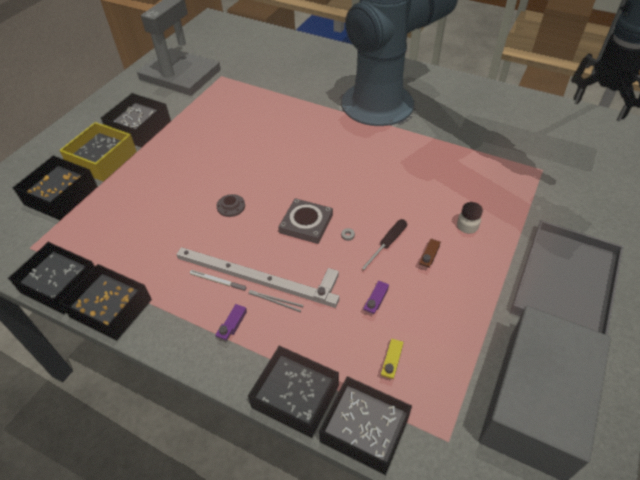

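The top view shows the housing at (359,269), the rail from (285,195) to (446,178), the flange at (441,253), the bearing at (313,274) and the screwdriver at (271,280). Things shaped like the end stop: aluminium (302,206), purple (254,213) and (355,136), yellow (220,166), brown (227,285). Only (302,206) is aluminium and sits across the rail, so that is the one meant. I'll confirm it in a crop.

```bash
python3 - <<'E'
from h import *
f=load('top0');im=f['image'][:,:,::-1]
cv2.imwrite('pics/crop0.png',cv2.resize(im[150:310,260:470],None,fx=3.6,fy=3.6,interpolation=cv2.INTER_CUBIC))
hsv=cv2.cvtColor(np.ascontiguousarray(im),cv2.COLOR_BGR2HSV)
m=((hsv[...,1]<70)&(np.add.outer(np.arange(480),0*np.arange(640))>150)).astype(np.uint8)*255
m[:150]=0;m[320:]=0;m[:,:200]=0;m[:,480:]=0
cs,_=cv2.findContours(m,cv2.RETR_EXTERNAL,cv2.CHAIN_APPROX_NONE)
for c in cs:
    if cv2.contourArea(c)<30: continue
    r=cv2.minAreaRect(c);b=cv2.boxPoints(r)
    p=np.round([np.median(depthpt(f,[c[:,0].mean(0)]),axis=0)],3)
    print(np.round(r[0]),np.round(r[1]),round(r[2],1),cv2.contourArea(c),p.tolist(), b.round(1).tolist())
E
```

```text
[352. 307.] [15. 27.] 18.4 81.0 [[0.428, 0.054, -0.0]] [[340.5, 317.5], [349.0, 292.0], [363.70001220703125, 296.8999938964844], [355.20001220703125, 322.3999938964844]]
[357. 268.] [45. 48.] 82.1 1905.5 [[0.513, 0.038, 0.028]] [[330.29998779296875, 249.10000610351562], [377.8999938964844, 242.5], [384.0, 286.79998779296875], [336.3999938964844, 293.3999938964844]]
[442. 252.] [29. 29.] 90.0 663.5 [[0.544, -0.153, 0.024]] [[427.0, 238.0], [456.0, 238.0], [456.0, 267.0], [427.0, 267.0]]
[272. 276.] [ 86. 143.] 90.0 7268.0 [[0.51, 0.244, 0.002]] [[200.0, 233.0], [343.0, 233.0], [343.0, 319.0], [200.0, 319.0]]
[268. 227.] [24.  9.] 90.0 74.0 [[0.618, 0.243, 0.001]] [[263.0, 215.0], [272.0, 215.0], [272.0, 239.0], [263.0, 239.0]]
[364. 186.] [ 39. 161.] 73.3 1910.0 [[0.695, 0.035, 0.02]] [[281.5, 190.6999969482422], [436.1000061035156, 144.39999389648438], [447.20001220703125, 181.1999969482422], [292.6000061035156, 227.60000610351562]]
[336. 173.] [ 8. 52.] 81.2 160.5 [[0.739, 0.088, 0.003]] [[309.70001220703125, 173.1999969482422], [361.29998779296875, 165.1999969482422], [362.5, 173.0], [310.8999938964844, 181.0]]
[394. 169.] [ 5. 57.] 82.6 196.5 [[0.748, -0.057, 0.011]] [[365.6000061035156, 170.10000610351562], [421.70001220703125, 162.8000030517578], [422.29998779296875, 167.39999389648438], [366.20001220703125, 174.6999969482422]]
```

View pics/crop0.png

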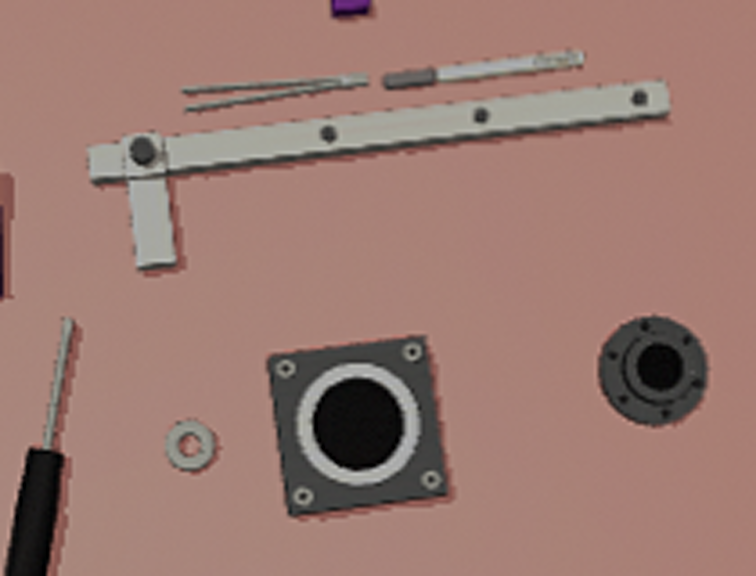

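View pics/wrist0.png

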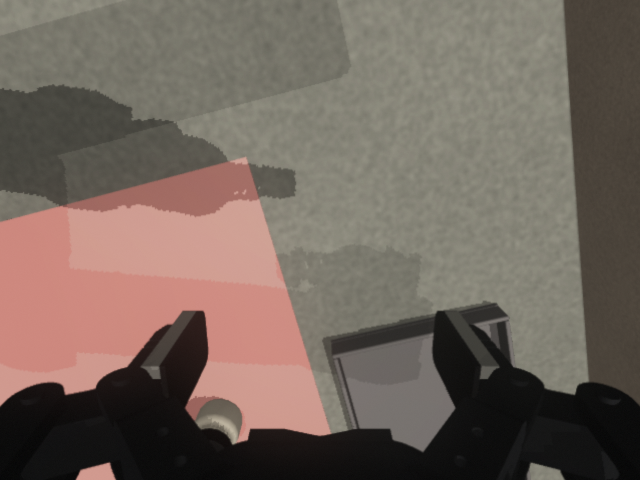

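The crop confirms it: the aluminium block with the knob clamp on the rail at top-view (302,206). Its right face meets the rail just left of the housing. Next, metric measurement.

```bash
cat >> h.py <<'E'
def allpts(f):
    uu,vv=np.meshgrid(np.arange(640),np.arange(480))
    o,d=ray(f,np.c_[uu.ravel(),vv.ravel()])
    return (o+d*f['z'].ravel()[:,None]).reshape(480,640,3)
def measure(fn,roi=((0.42,0.78),(-0.22,0.2)),verbose=True):
    f=load(fn);P=allpts(f);im=f['image'];hsv=cv2.cvtColor(im,cv2.COLOR_RGB2HSV)
    S,V=hsv[...,1],hsv[...,2]
    inr=(P[...,0]>roi[0][0])&(P[...,0]<roi[0][1])&(P[...,1]>roi[1][0])&(P[...,1]<roi[1][1])
    return f,P,S,V,inr
E
python3 - <<'E'
from h import *
f,P,S,V,inr=measure('top0')
# heights
for (u,v) in [(345,255),(359,250),(330,300),(340,190),(400,184),(303,212),(300,192),(441,240)]: print((u,v),P[v,u].round(4),S[v,u],V[v,u])
def rect(mask,z):
    n,l,st,c=cv2.connectedComponentsWithStats(mask.astype(np.uint8))
    for i in range(1,n):
        if st[i,4]<150: continue
        cs,_=cv2.findContours((l==i).astype(np.uint8),cv2.RETR_EXTERNAL,cv2.CHAIN_APPROX_NONE)
        c0=max(cs,key=cv2.contourArea)[:,0].astype(float)
        w=onplane(f,c0,z)[:,:2]
        r=cv2.minAreaRect((w*1000).astype(np.float32)); print(np.round(r[0],1),np.round(r[1],1),round(r[2],2),st[i,4],cv2.boxPoints(r).round(1).tolist())
print('housing')
rect(inr&(P[...,2]>.017)&(P[...,2]<.04)&(P[...,0]<.6)&(P[...,1]>-.06),.024)
print('rail');rect(inr&(P[...,2]>.011)&(P[...,2]<.03)&(P[...,0]>.58)&(P[...,1]>-.2),.018)
E
```

```text
(345, 255) [0.5444 0.0652 0.0209] 8 64
(359, 250) [0.5543 0.0337 0.0256] 9 59
(330, 300) [0.4454 0.1013 0.003 ] 70 168
(340, 190) [0.6949 0.072  0.023 ] 15 167
(400, 184) [ 0.7081 -0.0685  0.0175] 14 169
(303, 212) [0.6463 0.158  0.0178] 5 167
(300, 192) [0.6892 0.1635 0.0344] 4 64
(441, 240) [ 0.5745 -0.1575  0.0122] 4 63
housing
[515.   34.5] [100.5 100.1] 6.2 1994 [[459.6000061035156, 78.9000015258789], [470.5, -20.700000762939453], [570.4000244140625, -9.800000190734863], [559.5999755859375, 89.69999694824219]]
rail
[676.5   8.7] [ 87.8 378.8] 5.03 1835 [[616.2000122070312, 193.5], [649.4000244140625, -183.8000030517578], [736.9000244140625, -176.10000610351562], [703.5999755859375, 201.1999969482422]]
```

```bash
cat >> h.py <<'E'
def fixture(fn):
    f,P,S,V,inr=measure(fn)
    m=((S<45)&(V>125)).astype(np.uint8)
    m[:150]=0;m[235:]=0
    m=cv2.resize(f['image'],None,fx=1,fy=1)
    g=cv2.cvtColor(f['image'],cv2.COLOR_RGB2HSV)
    return f,P,S,V
E
python3 - <<'E'
from h import *
f,P,S,V,inr=measure('top0')
m=inr&(P[...,2]>.010)&(P[...,2]<.045)&(P[...,0]>.58)
g=(V>140)&(S<40)
m2=m&g
# inner edge: bottom-most pixel per column
a=[];
for u in range(318,438):
    vs=np.where(g[150:235,u]&inr[150:235,u]&(P[150:235,u,2]>.008))[0]
    if len(vs): a.append((u,150+vs.max()+.5))
w=onplane(f,a,.018)[:,:2]
vx,vy,x0,y0=cv2.fitLine((w*1000).astype(np.float32),cv2.DIST_HUBER,0,.01,.01).ravel()
ang=np.arctan2(-vx*np.sign(vy),abs(vy)); print('rail dir angle(deg)',np.degrees(ang),x0,y0, 'resid',np.std((w*1000-[x0,y0])@[-vy,vx]))
b=[]
for v in range(203,220):
    us=np.where(g[v,290:320])[0]
    if len(us): b.append((290+us.max()+.5,v))
w2=onplane(f,b,.018)[:,:2]
vx2,vy2,x2,y2=cv2.fitLine((w2*1000).astype(np.float32),cv2.DIST_HUBER,0,.01,.01).ravel()
print('stop dir',np.degrees(np.arctan2(vy2*np.sign(vx2),abs(vx2))),x2,y2)
ey=np.array([-np.sin(ang),np.cos(ang)]);ex=np.array([np.cos(ang),np.sin(ang)])
# corner: rail line, with block at mean y'
yp=np.median((w2*1000-[x0,y0])@ey); C=np.array([x0,y0])+yp*ey
print('corner',C,'home',C-50*ex-50*ey)
H=np.array([515.,34.5]); d=H-C; print('housing in stop frame',d@ex,d@ey)
r=np.where(g[150:220]&inr[150:220]&(P[150:220,:,2]>.008)&(P[150:220,:,0]>.6)); pts=onplane(f,np.c_[r[1],r[0]+150],.018)[:,:2]*1000
yy=(pts-C)@ey;print('extent y',yy.min(),yy.max())
E
```

```text
rail dir angle(deg) 5.8005357 699.2554 -14.166379 resid 0.6974402702527168
stop dir 3.644196 650.48895 149.04378
corner [682.34171972 152.32992457] home [637.65101204  97.53265618]
housing in stop frame -178.39344638587588 -100.31411740046306
extent y -331.3415080037589 46.85306005699199
```

Housing yaw is 6.2° and the rail 5.8°, so they're nearly parallel. In the stop frame the housing sits at (-178,-100), and home is (-50,-50). I'll push it to the rail first, which clears the bearing, then along the rail to the stop. First I turn the jaws parallel to the rail.

Emit:
{"fn": "play_rows", "kwargs": {"translation": [[0, 0, 0], [0, 0, 0], [0, 0, 0], [0, 0, 0]], "twist": [-0.118, -0.118, -0.118, 0], "gripper": [40, 40, 40, 40]}}

```text
time_s: 0.48
eef_pos: [0.1432, 0.5551, 0.2288]
orientation: [-0.001, -0.058, 0.998, -0.002]
wrist_force: [-0.3, -0.2, 0.4]
grip_width: 0.0403
```

```bash
cat >> h.py <<'E'
A=np.radians(5.8);EX=np.array([np.cos(A),np.sin(A)]);EY=np.array([-np.sin(A),np.cos(A)]);C=np.array([682.3,152.3])
def st(target=None,z=None):
    s=env.read_state();p=s['eef_pos']*1000;Rm=rot(s['orientation'])
    d=p[:2]-C
    print('t',round(s['time_s'],2),'tcp',p.round(1),'stopframe',(d@EX).round(1),(d@EY).round(1),'yaw of tool y',np.degrees(np.arctan2(-Rm[0,1],Rm[1,1])).round(2),'F',np.round(s['wrist_force'],1),'w',round(s['grip_width']*1000,1),'tilt',Rm[:,2].round(3),'q',s['qpos'].round(2))
    if target is not None:
        g=C+target[0]*EX+target[1]*EY
        v=np.array([g[0],g[1],z])-p; print('to go, tool axes',(Rm.T@v).round(1))
E
python3 -c "
from h import *
st((-262,-100),200)"
```

```text
t 0.48 tcp [143.2 555.1 228.8] stopframe -495.7 455.2 yaw of tool y 6.7 F [-0.3 -0.2  0.4] w 40.3 tilt [-0.002 -0.005 -1.   ] q [1.21 0.38 0.08 1.27 0.   1.09]
to go, tool axes [-225.  -558.7   30.9]
```

Emit:
{"fn": "play_rows", "kwargs": {"translation": [[-15, -37, 0], [-15, -37, 0], [-15, -37, 0], [-15, -37, 0], [-15, -37, 0]], "twist": [0, 0, 0, 0, 0], "gripper": [40, 40, 40, 40, 40]}}

```text
time_s: 0.9
eef_pos: [0.2382, 0.38, 0.2257]
orientation: [-0.002, -0.057, 0.998, -0.002]
wrist_force: [2.3, 0.1, -0.0]
grip_width: 0.0399
```

Emit:
{"fn": "play_rows", "kwargs": {"translation": [[-15, -37, 0], [-15, -37, 0], [-15, -37, 0], [-15, -37, 0], [-15, -37, 0]], "twist": [0, 0, 0, 0, 0], "gripper": [40, 40, 40, 40, 40]}}

```text
time_s: 1.32
eef_pos: [0.3341, 0.1951, 0.2259]
orientation: [-0.001, -0.05, 0.999, -0.002]
wrist_force: [1.8, 0.7, 0.5]
grip_width: 0.0399
```

```bash
python3 -c "
from h import *
st((-262,-100),150)"
```

```text
t 1.32 tcp [334.1 195.1 225.9] stopframe -342.1 77.8 yaw of tool y 5.76 F [1.8 0.7 0.5] w 39.9 tilt [-0.002 -0.004 -1.   ] q [ 0.37  0.   -0.4   1.17 -0.    0.27]
to go, tool axes [ -80.4 -177.5   76.4]
```

Emit:
{"fn": "play_rows", "kwargs": {"translation": [[-16, -36, 10], [-16, -36, 15], [-16, -36, 15], [-16, -36, 15], [-16, -36, 15]], "twist": [0, 0, 0, 0, 0], "gripper": [40, 40, 40, 40, 40]}}

```text
time_s: 1.73
eef_pos: [0.4314, 0.0221, 0.1618]
orientation: [0.004, -0.041, 0.999, -0.001]
wrist_force: [0.6, 0.6, -0.3]
grip_width: 0.04
```

```bash
python3 -c "
from h import *
st((-262,-100),40)
snap('wrist','w1');snap('top','top1')"
```

```text
t 1.73 tcp [431.4  22.1 161.8] stopframe -262.8 -104.2 yaw of tool y 4.68 F [ 0.6  0.6 -0.3] w 40.0 tilt [ 0.009 -0.002 -1.   ] q [-0.09  0.12 -0.44  1.   -0.   -0.18]
to go, tool axes [  0.3   4.5 121.8]
```

View pics/w1.png

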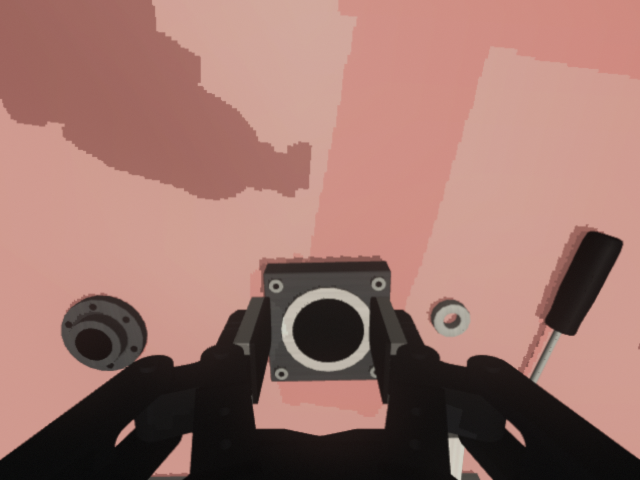

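The wrist view shows the housing between the fingers, with its near top edge from (262,263) to (390,263), the flange at (104,331) and the bearing at (450,318). I'll cross-check the housing position from this view before going down.

```bash
python3 - <<'E'
from h import *
f=load('w1')
for p,n in zip([(276,286),(378,284),(282,374)],'abc'):
    w=onplane(f,[p],.0265)[0]; d=w[:2]*1000-C; print('screw',w.round(4),d@EX,d@EY)
w=onplane(f,[(264,274),(389,273)],.024); 
for x in w: d=x[:2]*1000-C; print('near top corners',x.round(4),d@EX,d@EY)
w=depthpt(f,[(276,279),(264,268),(300,300)]);print(w.round(4))
st((-262,-100),10)
E
```

```text
screw [ 0.482  -0.0084  0.0265] -215.53365365913078 -139.65254652024106
screw [0.4739 0.0709 0.0265] -215.6111075451763 -59.96689973344052
screw [5.62e-01 4.00e-04 2.65e-02] -135.04763190200467 -139.00859376007816
near top corners [ 0.4737 -0.0185  0.024 ] -224.8021673954789 -148.80508526750972
near top corners [0.465  0.0787 0.024 ] -223.6502638060757 -51.23597996426166
[[ 0.4758 -0.0086  0.0273]
 [ 0.4778 -0.0216  0.0009]
 [ 0.4917  0.0111  0.028 ]]
t 1.83 tcp [432.1  19.7 160.4] stopframe -262.4 -106.6 yaw of tool y 4.3 F [-0.5  0.9  0.6] w 39.8 tilt [ 0.007 -0.004 -1.   ] q [-0.1   0.12 -0.44  1.   -0.   -0.17]
to go, tool axes [  0.8   7.3 150.3]
```

Emit:
{"fn": "play_rows", "kwargs": {"translation": [[0, 7, 35], [0, 0, 35], [0, 0, 35], [0, 0, 25], [0, 0, 8]], "twist": [-0.026, 0, 0, 0, 0], "gripper": [40, 40, 40, 40, 40]}}

```text
time_s: 2.25
eef_pos: [0.4374, 0.0257, 0.0216]
orientation: [0.008, -0.041, 0.999, -0.002]
wrist_force: [-1.2, 0.3, 0.7]
grip_width: 0.0399
```

```bash
python3 -c "
from h import *
st((-262,-100),8)"
```

```text
t 2.25 tcp [437.4  25.7  21.6] stopframe -256.4 -101.3 yaw of tool y 4.72 F [-1.2  0.3  0.7] w 39.9 tilt [ 0.017 -0.003 -1.   ] q [-0.09  0.29 -0.65  0.61 -0.   -0.17]
to go, tool axes [ 5.8  1.2 13.5]
```

Emit:
{"fn": "play_rows", "kwargs": {"translation": [[4, 1, 10], [0, 0, 2], [0, 0, 0]], "twist": [-0.02, -0.01, 0], "gripper": [40, 40, 40]}}

```text
time_s: 2.5
eef_pos: [0.4294, 0.0285, 0.0063]
orientation: [0.005, -0.054, 0.999, -0.001]
wrist_force: [0.1, -0.1, -0.7]
grip_width: 0.0399
```

```bash
python3 -c "
from h import *
st((-240,-100),9)"
```

```text
t 2.5 tcp [429.4  28.5   6.3] stopframe -264.1 -97.6 yaw of tool y 6.23 F [ 0.1 -0.1 -0.7] w 39.9 tilt [ 0.009 -0.002 -1.   ] q [-0.08  0.3  -0.68  0.58 -0.   -0.19]
to go, tool axes [-24.1  -2.6  -2.4]
```

Emit:
{"fn": "play_rows", "kwargs": {"translation": [[-10, -1, -3], [-8, 0, 0], [-6, 0, 0], [-6, 0, 0], [-6, 0, 0]], "twist": [0.008, 0, 0, 0, 0], "gripper": [40, 40, 40, 40, 40]}}

```text
time_s: 2.92
eef_pos: [0.4653, 0.0329, 0.0117]
orientation: [0.004, -0.049, 0.999, -0.001]
wrist_force: [-2.0, 0.1, -1.4]
grip_width: 0.0399
```

```bash
python3 -c "
from h import *
st((-111,-100),9);snap('scene','s2');snap('top','top2')
f=load('s2');cv2.imwrite('pics/s2c.png',cv2.resize(f['image'][130:330,160:420,::-1],None,fx=3,fy=3))"
```

```text
t 2.92 tcp [465.3  32.9  11.7] stopframe -227.9 -96.9 yaw of tool y 5.59 F [-2.   0.1 -1.4] w 39.9 tilt [ 0.007 -0.002 -1.   ] q [-0.06  0.35 -0.58  0.63 -0.   -0.16]
to go, tool axes [-116.9   -2.7    3.6]
```

View pics/s2c.png

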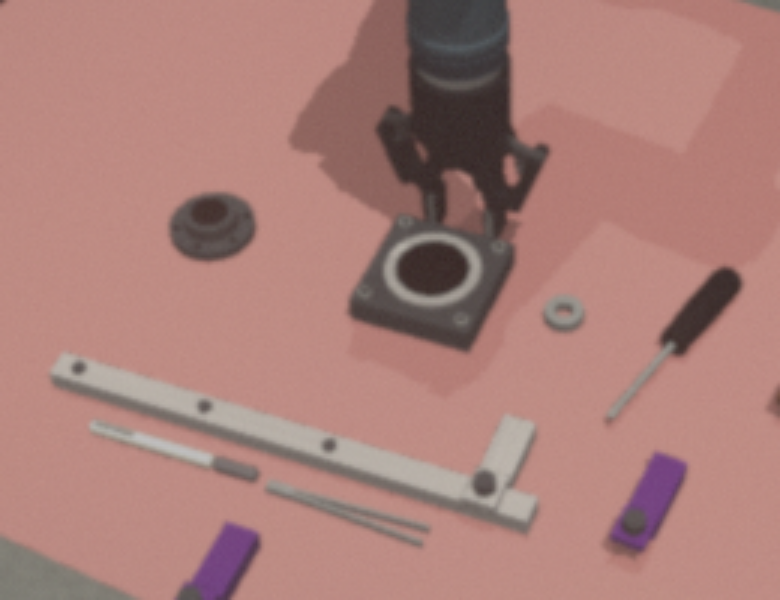

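The fingers bear on the housing's near side (crop (435–495,225)) and it lies flat. I'll keep pushing.

Emit:
{"fn": "play_rows", "kwargs": {"translation": [[-8, -1, 3], [-8, -1, 0], [-8, 0, 0], [-8, 0, 0], [-8, 0, 0]], "twist": [-0.004, 0, 0, 0, 0], "gripper": [40, 40, 40, 40, 40]}}

```text
time_s: 3.43
eef_pos: [0.5026, 0.0349, 0.0078]
orientation: [-0.001, -0.051, 0.999, -0.001]
wrist_force: [-3.0, -0.8, 2.9]
grip_width: 0.0396
```

Emit:
{"fn": "play_rows", "kwargs": {"translation": [[-8, 0, 0], [-8, 0, 0], [-8, 0, 0], [-8, 0, 0], [-6, 0, 0]], "twist": [0, 0, 0, 0, 0], "gripper": [40, 40, 40, 40, 40]}}

```text
time_s: 3.85
eef_pos: [0.5454, 0.0392, 0.0077]
orientation: [-0.001, -0.051, 0.999, -0.001]
wrist_force: [-3.9, -0.1, 1.3]
grip_width: 0.04
```

```bash
cat >> h.py <<'E'
def housing(fn):
    f,P,S,V,inr=measure(fn); im=f['image']
    hsv=cv2.cvtColor(im,cv2.COLOR_RGB2HSV)
    # screws + collar (bright spots)
    cv2.imwrite('pics/'+fn+'c.png',cv2.resize(im[150:310,260:470,::-1],None,fx=3.6,fy=3.6,interpolation=cv2.INTER_CUBIC))
E
python3 -c "
from h import *
st((-111,-100),9);snap('top','top3');housing('top3')"
```

```text
t 3.85 tcp [545.4  39.2   7.7] stopframe -147.7 -98.7 yaw of tool y 5.79 F [-3.9 -0.1  1.3] w 40.0 tilt [-0.001 -0.002 -1.   ] q [-0.04  0.5  -0.36  0.72 -0.   -0.14]
to go, tool axes [-36.7  -1.3  -1.3]
```

View pics/top3c.png

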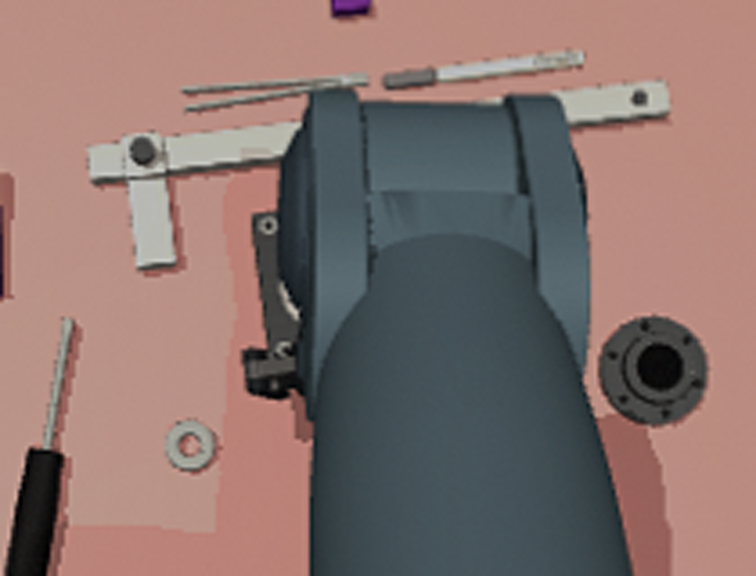

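The arm hides most of it, but the housing's left edge (crop (265,225)–(285,345)) moves up squarely. On to the rail, watching the force.

Emit:
{"fn": "play_rows", "kwargs": {"translation": [[-7, -1, 0], [-7, 0, 0], [-6, 0, 0], [-5, 0, 0], [-4, 0, 0]], "twist": [0, 0, 0, 0, 0], "gripper": [40, 40, 40, 40, 40]}}

```text
time_s: 4.32
eef_pos: [0.5777, 0.0417, 0.0076]
orientation: [-0.0, -0.051, 0.999, -0.001]
wrist_force: [-4.9, -0.5, 2.9]
grip_width: 0.0398
```

Emit:
{"fn": "play_rows", "kwargs": {"translation": [[-3, 0, 0], [-3, 0, 0]], "twist": [0, 0, 0], "gripper": [40, 40]}}

```text
schema error: expected 2 entries
```

```bash
python3 -c "
from h import *
st((-111,-100),9)"
```

```text
t 4.32 tcp [577.7  41.7   7.6] stopframe -115.3 -99.5 yaw of tool y 5.81 F [-4.9 -0.5  2.9] w 39.8 tilt [-0.001 -0.002 -1.   ] q [-0.04  0.55 -0.26  0.76 -0.   -0.14]
to go, tool axes [-4.3 -0.5 -1.4]
```

Emit:
{"fn": "play_rows", "kwargs": {"translation": [[-2, 0, 0], [-2, 0, 0]], "twist": [0, 0], "gripper": [40, 40]}}

```text
time_s: 4.48
eef_pos: [0.5812, 0.0421, 0.0074]
orientation: [-0.002, -0.051, 0.999, -0.001]
wrist_force: [-10.1, -1.0, 7.5]
grip_width: 0.0399
```

Emit:
{"fn": "play_rows", "kwargs": {"translation": [[-2, 0, 0], [-2, 0, 0]], "twist": [0, 0], "gripper": [40, 40]}}

```text
time_s: 4.65
eef_pos: [0.5811, 0.0421, 0.0068]
orientation: [-0.005, -0.051, 0.999, -0.001]
wrist_force: [-7.8, -1.4, 5.1]
grip_width: 0.0402
```

Travel has stopped at x'≈-112 (predicted -111) and the force is rising, so it's against the rail. One firmer press to square it, then back off and up.

Emit:
{"fn": "play_rows", "kwargs": {"translation": [[-4, 0, 0], [-5, 0, 0]], "twist": [0, 0], "gripper": [40, 40]}}

```text
time_s: 4.82
eef_pos: [0.5809, 0.0422, 0.0055]
orientation: [-0.014, -0.05, 0.999, -0.002]
wrist_force: [-14.5, -1.5, 10.6]
grip_width: 0.0401
```

Emit:
{"fn": "play_rows", "kwargs": {"translation": [[12, 0, 0], [15, 0, 0], [0, 0, -35], [0, -20, -35], [0, -20, -30]], "twist": [0, 0, 0, 0, 0], "gripper": [40, 40, 40, 40, 40]}}

```text
time_s: 5.23
eef_pos: [0.5519, 0.0034, 0.0998]
orientation: [-0.022, -0.053, 0.998, -0.0]
wrist_force: [1.1, -0.6, -0.9]
grip_width: 0.0401
```

```bash
python3 -c "
from h import *
st((-50,-180),100)
snap('wrist','w4')"
```

```text
t 5.23 tcp [551.9   3.4  99.8] stopframe -144.8 -135.0 yaw of tool y 6.09 F [ 1.1 -0.6 -0.9] w 40.1 tilt [-0.045 -0.002 -0.999] q [-0.1   0.44 -0.17  1.   -0.01 -0.21]
to go, tool axes [-94.4 -45.5  -4.6]
```

View pics/w4.png

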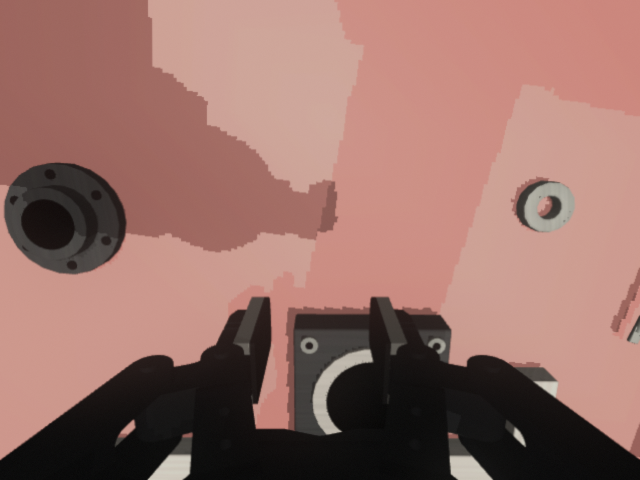

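Seen from the wrist: the housing lies flat with its near edge at (296–450,318), the rail behind it and the stop at (545,385) to its right. The flange (65,217) and bearing (545,205) are untouched. Now move round to the housing's right side and turn the jaws by 90°.

Emit:
{"fn": "play_rows", "kwargs": {"translation": [[0, -30, -6], [-25, -20, -4], [-35, -5, 0], [-30, 0, 0], [0, 0, 0]], "twist": [0.0, 0.0, 0.0, 0.0, 0.12], "gripper": [40, 40, 40, 40, 40]}}

```text
time_s: 5.7
eef_pos: [0.6649, -0.0514, 0.1222]
orientation: [-0.005, 0.011, 1.0, -0.004]
wrist_force: [-0.0, -0.2, 1.0]
grip_width: 0.04
```

Emit:
{"fn": "play_rows", "kwargs": {"translation": [[0, 0, 0], [0, 0, 0], [0, 0, 0], [0, 0, 0], [0, 0, 0]], "twist": [0.12, 0.12, 0.12, 0.12, 0.12], "gripper": [40, 40, 40, 40, 40]}}

```text
time_s: 6.12
eef_pos: [0.6759, -0.0527, 0.1224]
orientation: [0.005, 0.319, 0.948, -0.003]
wrist_force: [-0.0, 0.1, 0.1]
grip_width: 0.0399
```

Emit:
{"fn": "play_rows", "kwargs": {"translation": [[0, 0, 0], [0, 0, 0], [0, 0, 0], [0, 0, 0], [0, 0, 0]], "twist": [0.12, 0.12, 0.12, 0.12, 0.12], "gripper": [40, 40, 40, 40, 40]}}

```text
time_s: 6.53
eef_pos: [0.6836, -0.053, 0.1236]
orientation: [0.011, 0.595, 0.804, 0.002]
wrist_force: [0.3, -0.3, 0.3]
grip_width: 0.04
```

```bash
python3 -c "
from h import *
st((-50,-180),100)"
```

```text
t 6.53 tcp [683.6 -53.  123.6] stopframe -19.5 -204.4 yaw of tool y -72.97 F [ 0.3 -0.3  0.3] w 40.0 tilt [ 0.021 -0.01  -1.   ] q [-0.17  0.63  0.21  1.13 -0.01  1.11]
to go, tool axes [ 30.2 -25.6  22.7]
```

Emit:
{"fn": "play_rows", "kwargs": {"translation": [[12, -15, 0], [12, -10, 10], [0, 0, 10], [0, 0, 0]], "twist": [0.1, 0.09, 0.0, 0], "gripper": [40, 40, 40, 40]}}

```text
time_s: 6.87
eef_pos: [0.6602, -0.0367, 0.1036]
orientation: [0.016, 0.673, 0.739, 0.008]
wrist_force: [-0.6, 0.2, -0.6]
grip_width: 0.0399
```

```bash
python3 - <<'E'
from h import *
st((-52,-182),9)
snap('wrist','w5');snap('scene','s5')
f=load('s5');cv2.imwrite('pics/s5c.png',cv2.resize(f['image'][130:330,160:420,::-1],None,fx=3,fy=3))
E
```

```text
t 6.87 tcp [660.2 -36.7 103.6] stopframe -41.1 -185.8 yaw of tool y -84.59 F [-0.6  0.2 -0.6] w 39.9 tilt [ 0.035 -0.011 -0.999] q [-0.15  0.58  0.07  1.02 -0.01  1.33]
to go, tool axes [  5.  -14.1  94.1]
```

View pics/w5.png

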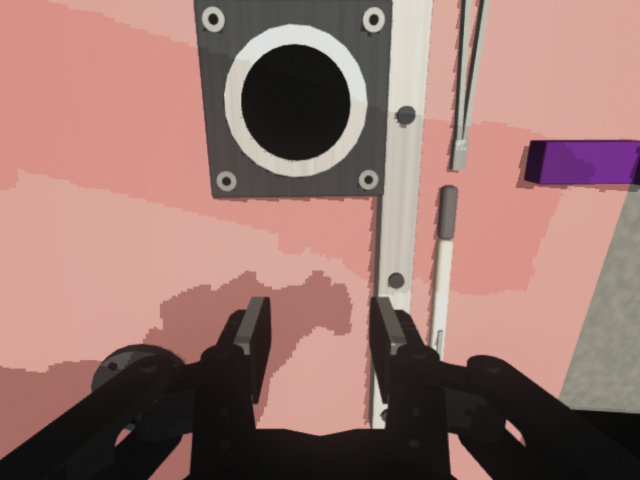

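View pics/s5c.png

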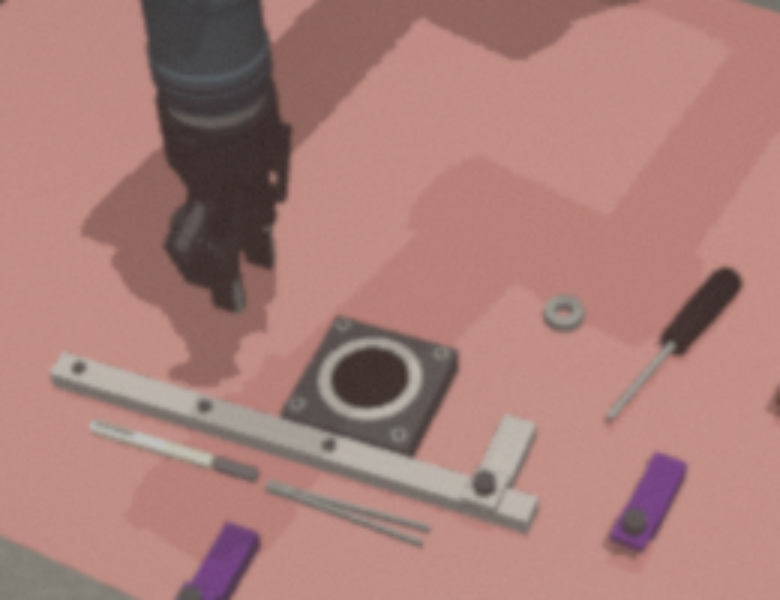

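The wrist view shows the housing's far side flush along the rail, with an edge gap near zero at (385–390,190). The right face is at row ≈197. I'll narrow the fingers to 20 mm and go down beside the right face.

```bash
python3 - <<'E'
from h import *
f=load('w5')
pts=[(213,19),(374,19),(227,181),(368,180)]
w=onplane(f,pts,.0265)[:,:2]*1000
for p,x in zip(pts,w): print(p,((x-C)@EX).round(1),((x-C)@EY).round(1))
c=w.mean(0)-C;print('centre',c@EX,c@EY)
d=w[2]-w[0];print('yaw',np.degrees(np.arctan2(d[0],-d[1])), np.degrees(np.arctan2(w[3][1]-w[2][1],w[3][0]-w[2][0])))
e=onplane(f,[(382,215),(373,400)],.018)[:,:2]*1000
print('rail edge',[(round((x-C)@EX,1),round((x-C)@EY,1)) for x in e])
E
```

```text
(213, 19) -88.7 -61.0
(374, 19) -8.3 -61.0
(227, 181) -88.5 -141.2
(368, 180) -8.9 -141.8
centre -48.60726209893118 -101.24076745357709
yaw 5.941826673381661 5.424504617493218
rail edge [(np.float64(1.7), np.float64(-164.4)), (np.float64(0.6), np.float64(-299.8))]
```

Emit:
{"fn": "play_rows", "kwargs": {"translation": [[2, -8, 25], [2, -6, 30], [0, 0, 20], [0, 0, 8]], "twist": [0, 0, 0, 0], "gripper": [20, 20, 20, 20]}}

```text
time_s: 7.3
eef_pos: [0.6599, -0.0379, 0.026]
orientation: [0.025, 0.672, 0.74, 0.013]
wrist_force: [-0.6, 0.4, -0.7]
grip_width: 0.0199
```

```bash
python3 - <<'E'
from h import *
st((-52,-178),9)
E
```

```text
t 7.3 tcp [659.9 -37.9  26. ] stopframe -41.5 -186.9 yaw of tool y -84.4 F [-0.6  0.4 -0.7] w 19.9 tilt [ 0.054 -0.014 -0.998] q [-0.15  0.63 -0.07  0.82 -0.01  1.32]
to go, tool axes [  9.2 -11.4  16.3]
```

Emit:
{"fn": "play_rows", "kwargs": {"translation": [[0, -8, 8], [0, -7, 6], [3, -3, 2], [3, 0, 0]], "twist": [0, 0, 0, 0], "gripper": [20, 20, 20, 20]}}

```text
time_s: 7.63
eef_pos: [0.6445, -0.0356, 0.0079]
orientation: [0.026, 0.671, 0.74, 0.013]
wrist_force: [0.4, -1.0, 0.5]
grip_width: 0.0199
```

```bash
python3 - <<'E'
from h import *
st((-52,-111),9)
E
```

```text
t 7.63 tcp [644.5 -35.6   7.9] stopframe -56.6 -183.2 yaw of tool y -84.37 F [ 0.4 -1.   0.5] w 19.9 tilt [ 0.056 -0.015 -0.998] q [-0.15  0.62 -0.14  0.76 -0.01  1.32]
to go, tool axes [72.1  4.4 -2.3]
```

Emit:
{"fn": "play_rows", "kwargs": {"translation": [[8, 2, -1], [8, 2, 0], [7, 0, 0], [7, 0, 0], [7, 0, 0]], "twist": [0, 0, 0, 0, 0], "gripper": [20, 20, 20, 20, 20]}}

```text
time_s: 8.05
eef_pos: [0.6481, 0.0028, 0.0121]
orientation: [0.029, 0.672, 0.74, 0.013]
wrist_force: [-0.3, -1.8, -1.7]
grip_width: 0.02
```

```bash
python3 - <<'E'
from h import *
st((-52,-111),9)
E
```

```text
t 8.05 tcp [648.1   2.8  12.1] stopframe -49.1 -145.3 yaw of tool y -84.41 F [-0.3 -1.8 -1.7] w 20.0 tilt [ 0.061 -0.019 -0.998] q [-0.09  0.61 -0.13  0.76 -0.01  1.39]
to go, tool axes [34.3 -3.2  2. ]
```

Emit:
{"fn": "play_rows", "kwargs": {"translation": [[7, -2, 1], [7, -1, 1], [6, -1, 0], [5, 0, 0]], "twist": [0, 0, 0, 0], "gripper": [20, 20, 20, 20]}}

```text
time_s: 8.38
eef_pos: [0.6444, 0.0294, 0.0114]
orientation: [0.033, 0.672, 0.74, 0.014]
wrist_force: [0.3, -2.6, 0.8]
grip_width: 0.0201
```

```bash
python3 - <<'E'
from h import *
st((-52,-111),9)
snap('scene','s6')
f=load('s6');cv2.imwrite('pics/s6c.png',cv2.resize(f['image'][130:330,160:420,::-1],None,fx=3,fy=3))
E
```

```text
t 8.38 tcp [644.4  29.4  11.4] stopframe -50.2 -118.5 yaw of tool y -84.38 F [ 0.3 -2.6  0.8] w 20.1 tilt [ 0.067 -0.023 -0.997] q [-0.04  0.6  -0.15  0.75 -0.02  1.43]
to go, tool axes [ 7.5 -2.   2.1]
```

View pics/s6c.png

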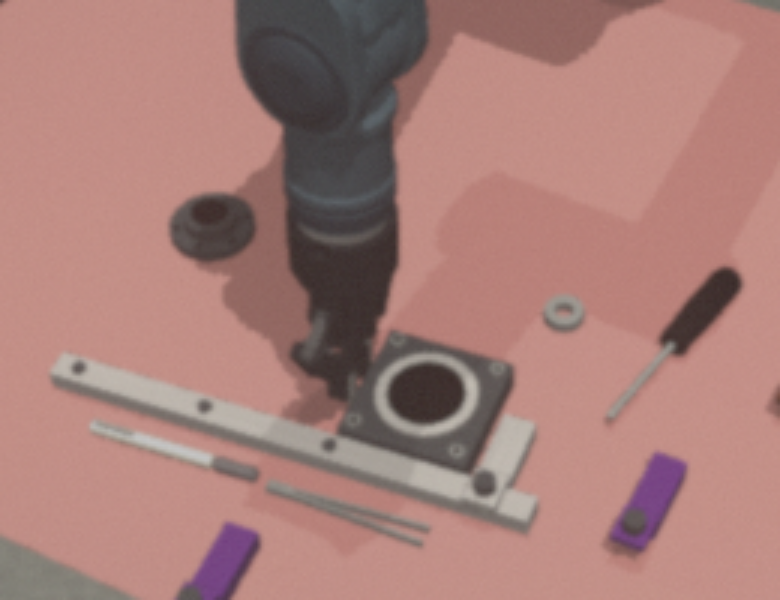

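The housing slides along the rail and is nearly at the stop, with a small gap left near crop (485,440). The last bit goes in small steps.

Emit:
{"fn": "play_rows", "kwargs": {"translation": [[4, -1, 1], [3, 0, 0], [3, 0, 0]], "twist": [0, 0, 0], "gripper": [20, 20, 20]}}

```text
time_s: 8.68
eef_pos: [0.6434, 0.0367, 0.0107]
orientation: [0.037, 0.672, 0.74, 0.011]
wrist_force: [0.9, -15.8, 1.3]
grip_width: 0.0202
```

Emit:
{"fn": "play_rows", "kwargs": {"translation": [[2, 0, 0], [2, 0, 0]], "twist": [0, 0], "gripper": [20, 20]}}

```text
time_s: 8.85
eef_pos: [0.6434, 0.0364, 0.0108]
orientation: [0.04, 0.673, 0.739, 0.008]
wrist_force: [0.3, -8.1, 2.3]
grip_width: 0.0199
```

Emit:
{"fn": "play_rows", "kwargs": {"translation": [[2, 0, 0], [2, 0, 0]], "twist": [0, 0], "gripper": [20, 20]}}

```text
time_s: 9.02
eef_pos: [0.6433, 0.0363, 0.0108]
orientation: [0.043, 0.674, 0.737, 0.005]
wrist_force: [0.5, -8.5, 1.1]
grip_width: 0.0199
```

```bash
python3 - <<'E'
from h import *
st((-52,-111),9)
E
```

```text
t 9.02 tcp [643.3  36.3  10.8] stopframe -50.5 -111.5 yaw of tool y -84.76 F [ 0.5 -8.5  1.1] w 19.9 tilt [ 0.07  -0.05  -0.996] q [-0.02  0.6  -0.16  0.74 -0.05  1.46]
to go, tool axes [ 0.5 -1.6  1.7]
```

It is against the stop (y'=-111.5, predicted -111, force up). Now back away and look.

Emit:
{"fn": "play_rows", "kwargs": {"translation": [[-10, 0, 0], [-14, 0, 0], [-8, 0, -30], [0, 0, -38], [0, 0, -38]], "twist": [0, 0, 0, 0, 0], "gripper": [20, 20, 20, 20, 20]}}

```text
time_s: 9.43
eef_pos: [0.6291, 0.0086, 0.1083]
orientation: [0.03, 0.674, 0.738, 0.0]
wrist_force: [-0.2, -0.2, 0.9]
grip_width: 0.0204
```

Emit:
{"fn": "play_rows", "kwargs": {"translation": [[-30, -25, -15], [-30, -25, 0], [-30, -25, 0], [-30, -25, 0], [-10, -25, 0]], "twist": [0, 0, 0, 0, 0], "gripper": [20, 20, 20, 20, 20]}}

```text
time_s: 9.85
eef_pos: [0.5255, -0.1345, 0.1337]
orientation: [0.038, 0.671, 0.741, 0.011]
wrist_force: [0.1, -1.2, 0.8]
grip_width: 0.0202
```

```bash
python3 - <<'E'
from h import *
st()
snap('top','top7');snap('wrist','w7');snap('scene','s7');housing('top7')
f=load('s7');cv2.imwrite('pics/s7c.png',cv2.resize(f['image'][190:320,230:370,::-1],None,fx=4.5,fy=4.5,interpolation=cv2.INTER_CUBIC))
E
```

```text
t 9.85 tcp [ 525.5 -134.5  133.7] stopframe -185.0 -269.5 yaw of tool y -84.26 F [ 0.1 -1.2  0.8] w 20.2 tilt [ 0.071 -0.036 -0.997] q [-0.36  0.3  -0.3   0.9  -0.01  1.11]
```

View pics/top7c.png

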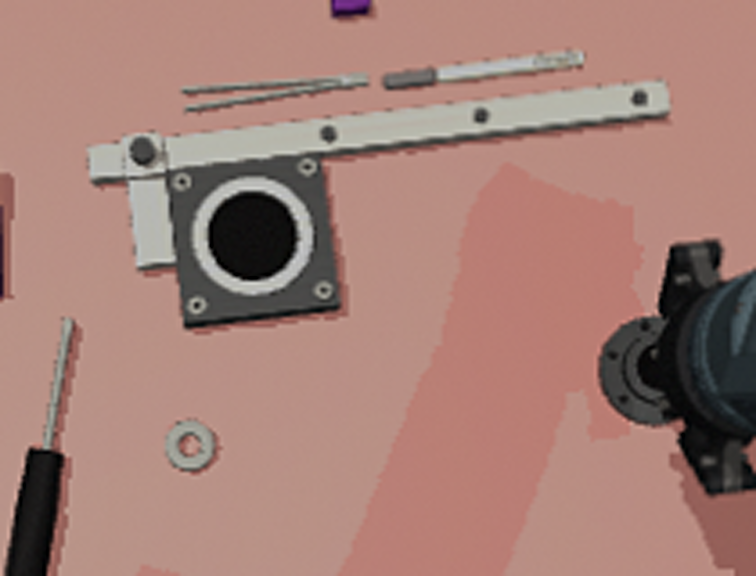

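View pics/s7c.png

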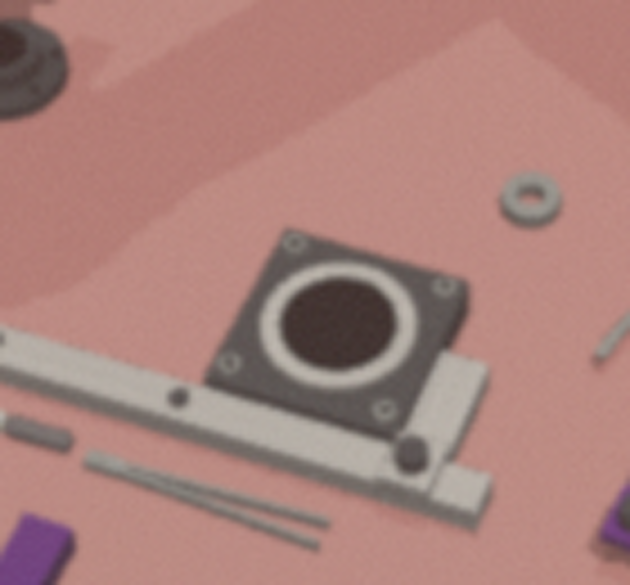

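View pics/w7.png

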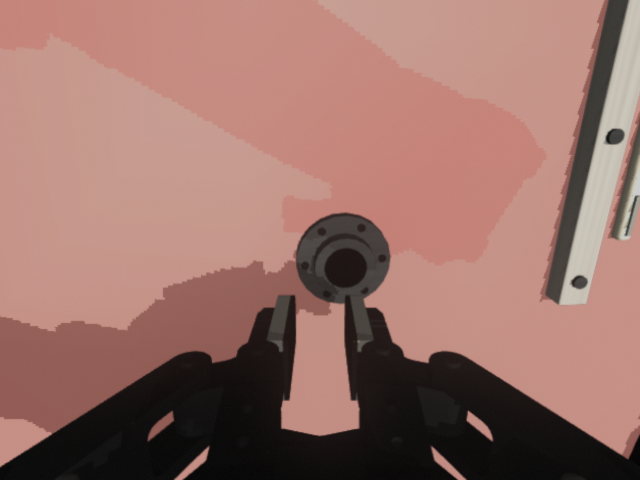

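It looks home: in the top crop the far side lies against the rail (170–325,165) and the left side against the block (172,180–265). Next I measure rail and stop gaps.

```bash
cat >> h.py <<'E'
def rectH(fn,c=None):
    f,P,S,V,inr=measure(fn)
    m=(inr&(P[...,2]>.012)&(P[...,2]<.04)&(V<115)&(S<60)).astype(np.uint8)
    # dark block incl. collar: fill contour
    n,l,stt,ce=cv2.connectedComponentsWithStats(m)
    for i in range(1,n):
        if stt[i,4]<700: continue
        cs,_=cv2.findContours((l==i).astype(np.uint8),cv2.RETR_EXTERNAL,cv2.CHAIN_APPROX_NONE)
        c0=max(cs,key=cv2.contourArea)[:,0].astype(float)
        w=onplane(f,c0,.024)[:,:2]*1000
        r=cv2.minAreaRect(w.astype(np.float32));d=np.array(r[0])-C
        print(fn,'px',ce[i].round(),'size',np.round(r[1],1),'ang',round(r[2],2),'stopframe',(d@EX).round(1),(d@EY).round(1))
E
python3 - <<'E'
from h import *
rectH('top0');rectH('top7')
f=load('top7')
s=(np.array([(181,181),(308,167),(197,305),(323,290)])+.5)/3.6-.5+[260,150]
w=onplane(f,s,.0265)[:,:2]*1000
print([(((x-C)@EX).round(1),((x-C)@EY).round(1)) for x in w])
for a,b in((0,1),(2,3)):
    d=w[a]-w[b];print('yaw',np.degrees(np.arctan2(-d[0],d[1])))
for a,b in((0,2),(1,3)):
    d=w[a]-w[b];print('yaw',np.degrees(np.arctan2(d[1],d[0])))
c=w.mean(0)-C;print(c@EX,c@EY)
g=load('s7')
s=np.array([(293,243),(445,287),(230,362),(384,409)])/4.5+[230,190]
w=onplane(g,s,.0265)[:,:2]*1000;c=w.mean(0)-C;print('scene',c@EX,c@EY)
E
```

```text
top0 px [358. 268.] size [99.6 99.4] ang 6.0 stopframe -178.3 -99.6
top7 px [329. 216.] size [102.1 131.7] ang 5.62 stopframe -52.7 -41.8
[(np.float64(-11.2), np.float64(-9.7)), (np.float64(-12.1), np.float64(-90.8)), (np.float64(-91.6), np.float64(-10.1)), (np.float64(-92.0), np.float64(-89.6))]
yaw 5.170954242806344
yaw 5.521551062931714
yaw 6.084248569898731
yaw 4.925669221301742
-51.73047490083154 -50.075511893974955
scene -50.553908797432875 -49.264783955908285
```

Top and scene views put the centre at about (-51,-50) with yaw ≈5.4°±0.6, which is home within calibration error. To make sure it's flush I'll do one more light press toward the rail from the near side.

Emit:
{"fn": "play_rows", "kwargs": {"translation": [[0, 0, -5], [0, 0, 0], [0, 0, 0], [0, 0, 0], [0, 0, 0]], "twist": [-0.12, -0.12, -0.12, -0.12, -0.12], "gripper": [20, 20, 20, 20, 20]}}

```text
time_s: 10.42
eef_pos: [0.5262, -0.1293, 0.1375]
orientation: [0.037, 0.412, 0.911, 0.003]
wrist_force: [-0.3, -0.3, -1.1]
grip_width: 0.0201
```

Emit:
{"fn": "play_rows", "kwargs": {"translation": [[0, 0, 0], [0, 0, 0], [0, 0, 0], [0, 0, 0], [0, 0, 0]], "twist": [-0.12, -0.12, -0.12, -0.12, -0.12], "gripper": [20, 20, 20, 20, 20]}}

```text
time_s: 10.83
eef_pos: [0.5317, -0.125, 0.1369]
orientation: [0.038, 0.112, 0.993, -0.005]
wrist_force: [0.4, 0.8, 0.1]
grip_width: 0.0198
```

Emit:
{"fn": "play_rows", "kwargs": {"translation": [[0, 0, 0], [0, 0, 0], [0, 0, 0], [0, 0, 0]], "twist": [-0.12, -0.12, -0.12, 0], "gripper": [20, 20, 20, 20]}}

```text
time_s: 11.17
eef_pos: [0.5359, -0.1214, 0.1363]
orientation: [0.038, -0.077, 0.996, -0.009]
wrist_force: [-0.2, 0.2, 0.0]
grip_width: 0.0196
```

```bash
python3 - <<'E'
from h import *
st((-138,-54),130)
E
```

```text
t 11.17 tcp [ 535.9 -121.4  136.3] stopframe -173.3 -257.5 yaw of tool y 8.84 F [-0.2  0.2  0. ] w 19.6 tilt [ 0.076 -0.012 -0.997] q [-0.35  0.31 -0.28  0.91  0.01 -0.5 ]
to go, tool axes [-45.8 201.4   4.9]
```

Emit:
{"fn": "play_rows", "kwargs": {"translation": [[-5, 38, 0], [-5, 38, 0], [-5, 38, 0], [-5, 38, 0], [0, 38, 0]], "twist": [0.05, 0, 0, 0, 0], "gripper": [20, 20, 20, 20, 20]}}

```text
time_s: 11.58
eef_pos: [0.5425, 0.0714, 0.1341]
orientation: [0.041, -0.038, 0.998, -0.007]
wrist_force: [1.1, 0.3, -0.6]
grip_width: 0.0201
```

Emit:
{"fn": "play_rows", "kwargs": {"translation": [[0, 0, 0]], "twist": [0], "gripper": [20]}}

```text
time_s: 11.67
eef_pos: [0.5419, 0.0783, 0.1339]
orientation: [0.041, -0.04, 0.998, -0.005]
wrist_force: [-0.9, 0.1, -0.7]
grip_width: 0.0202
```

```bash
python3 - <<'E'
from h import *
st((-138,-54),40)
E
```

```text
t 11.67 tcp [541.9  78.3 133.9] stopframe -147.2 -59.5 yaw of tool y 4.56 F [-0.9  0.1 -0.7] w 20.2 tilt [ 0.082 -0.007 -0.997] q [ 0.03  0.3  -0.29  0.9  -0.01 -0.05]
to go, tool axes [-1.4  6.9 94.2]
```

Emit:
{"fn": "play_rows", "kwargs": {"translation": [[3, 5, 25], [3, 0, 25], [2, 0, 25], [0, 0, 12]], "twist": [-0.02, 0, 0, 0], "gripper": [20, 20, 20, 20]}}

```text
time_s: 12.0
eef_pos: [0.5475, 0.0894, 0.0484]
orientation: [0.047, -0.05, 0.998, -0.003]
wrist_force: [-1.0, -0.6, -0.1]
grip_width: 0.0205
```

```bash
python3 - <<'E'
from h import *
st((-135,-54),10)
E
```

```text
t 12.0 tcp [547.5  89.4  48.4] stopframe -140.5 -49.0 yaw of tool y 5.76 F [-1.  -0.6 -0.1] w 20.5 tilt [ 0.095 -0.002 -0.995] q [ 0.05  0.39 -0.41  0.67 -0.01 -0.05]
to go, tool axes [-1.8 -4.6 38.8]
```

Emit:
{"fn": "play_rows", "kwargs": {"translation": [[3, -2, 15], [2, -2, 14], [0, 0, 5], [0, 0, 0]], "twist": [0, 0, 0, 0], "gripper": [20, 20, 20, 20]}}

```text
time_s: 12.33
eef_pos: [0.5451, 0.0866, 0.0087]
orientation: [0.045, -0.047, 0.998, -0.001]
wrist_force: [0.1, -0.4, -0.7]
grip_width: 0.0198
```

```bash
python3 - <<'E'
from h import *
st((-112,-52),10)
E
```

```text
t 12.33 tcp [545.1  86.6   8.7] stopframe -143.1 -51.5 yaw of tool y 5.38 F [ 0.1 -0.4 -0.7] w 19.8 tilt [ 0.09   0.001 -0.996] q [ 0.04  0.44 -0.46  0.58 -0.   -0.05]
to go, tool axes [-31.1  -0.3   1.5]
```

Emit:
{"fn": "play_rows", "kwargs": {"translation": [[-8, 0, 1], [-7, 0, 1], [-5, 0, 0], [-3, 0, 0]], "twist": [0, 0, 0, 0], "gripper": [20, 20, 20, 20]}}

```text
time_s: 12.67
eef_pos: [0.5721, 0.0895, 0.0108]
orientation: [0.046, -0.046, 0.998, -0.001]
wrist_force: [1.3, 0.6, 0.7]
grip_width: 0.0202
```

Emit:
{"fn": "play_rows", "kwargs": {"translation": [[-2, 0, 0], [-2, 0, 0]], "twist": [0, 0], "gripper": [20, 20]}}

```text
time_s: 12.83
eef_pos: [0.577, 0.0897, 0.0121]
orientation: [0.046, -0.046, 0.998, -0.001]
wrist_force: [-7.5, -0.9, 2.3]
grip_width: 0.02
```

```bash
python3 - <<'E'
from h import *
st((-112,-52),10)
E
```

```text
t 12.83 tcp [577.   89.7  12.1] stopframe -111.1 -51.6 yaw of tool y 5.23 F [-7.5 -0.9  2.3] w 20.0 tilt [ 0.092  0.002 -0.996] q [ 0.05  0.49 -0.37  0.63 -0.   -0.04]
to go, tool axes [ 1.1 -0.4  2. ]
```

Emit:
{"fn": "play_rows", "kwargs": {"translation": [[-3, 0, 0], [-3, 0, 0]], "twist": [0, 0], "gripper": [20, 20]}}

```text
time_s: 13.0
eef_pos: [0.5769, 0.0898, 0.0115]
orientation: [0.04, -0.046, 0.998, -0.002]
wrist_force: [-6.3, -0.6, 5.2]
grip_width: 0.0201
```

Emit:
{"fn": "play_rows", "kwargs": {"translation": [[8, 0, 0], [12, 0, 0], [0, 0, -35], [0, 0, -38], [0, 0, -38]], "twist": [0, 0, 0, 0, 0], "gripper": [20, 20, 20, 20, 20]}}

```text
time_s: 13.42
eef_pos: [0.5388, 0.0876, 0.1147]
orientation: [0.03, -0.045, 0.999, -0.001]
wrist_force: [0.8, 0.6, 0.1]
grip_width: 0.02
```

Emit:
{"fn": "play_rows", "kwargs": {"translation": [[0, -40, 0], [0, -40, 0], [0, -40, 0], [0, -40, 0], [0, -40, 0]], "twist": [0, 0, 0, 0, 0], "gripper": [20, 20, 20, 20, 20]}}

```text
time_s: 13.83
eef_pos: [0.5677, -0.1096, 0.1311]
orientation: [0.043, -0.054, 0.998, -0.001]
wrist_force: [0.7, -1.0, 1.0]
grip_width: 0.02
```

Emit:
{"fn": "play_rows", "kwargs": {"translation": [[10, -20, -10], [0, 0, 0], [0, 0, 0]], "twist": [0, 0, 0], "gripper": [20, 20, 20]}}

```text
time_s: 14.08
eef_pos: [0.5613, -0.141, 0.1427]
orientation: [0.046, -0.049, 0.998, -0.004]
wrist_force: [0.2, 0.1, -0.1]
grip_width: 0.0199
```

```bash
python3 - <<'E'
from h import *
st()
snap('top','top8');snap('scene','s8');housing('top8')
f=load('s8');cv2.imwrite('pics/s8c.png',cv2.resize(f['image'][190:320,230:370,::-1],None,fx=4.5,fy=4.5,interpolation=cv2.INTER_CUBIC))
E
```

```text
t 14.08 tcp [ 561.3 -141.   142.7] stopframe -150.0 -279.5 yaw of tool y 5.6 F [ 0.2  0.1 -0.1] w 19.9 tilt [ 0.092 -0.003 -0.996] q [-0.37  0.35 -0.2   0.94  0.03 -0.47]
```

View pics/top8c.png

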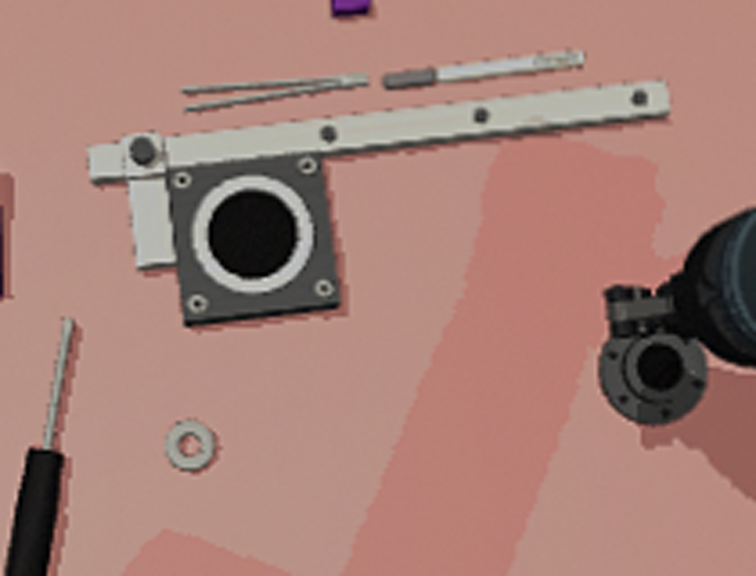

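View pics/s8c.png

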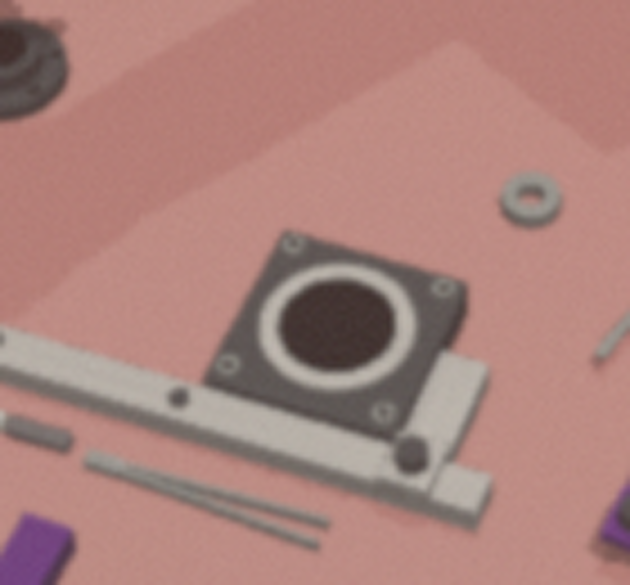

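The final views show the housing in the corner with no visible gap at the rail (top crop row ≈160) or the block (column ≈172). The flange at (653,370) and the bearing at (190,445) are where they were, and the gripper is clear. Handing in.

```bash
python3 -c "
from h import *
print(env.sign_off())"
```

```text
the job is handed in; nothing more can be done
None
```

The housing is in the corner of the stop, one side against the long rail and the next against the short end block. I handed the job in at about 14 s of the 59 s allowed; no verdict was reported.

**What I did:** I pushed the housing about 128 mm to the rail with both fingertips. Then I pushed it about 50 mm along the rail to the aluminium end block, pressed it lightly against the rail once more, and backed away. The highest wrist force I read was about 18 N.

**Last checks:**
- **Position:** measured before the last press, the housing's centre was at (-51.7, -50.1) mm from the top camera and (-50.6, -49.3) mm from the scene camera, in the end block's frame. Fully home is (-50, -50), so both agree within the 2 mm calibration. I did not measure it again after the last press; the final pictures show no gap at the rail or the block.
- **Angle:** the housing's yaw came out at 4.9° to 6.1° across its sides, against 5.8° for the rail. That spread is measurement noise, so gaps below about 1 mm can't be ruled out from the pictures.
- **Contact:** each push stopped within about 1 mm of where the fingers should meet a seated housing, with the force rising.
- **Other objects:** the flange, bearing, screwdriver, pen and tweezers look unmoved in the final top view. I did not recheck the jar, which was outside that crop.

**Disagreed or went wrong:**
- One automatic outline of the seated housing merged with the fixture (102 × 132 mm), so I discarded it and used the screw heads.
- The tool leaned by up to about 5° during the moves, but this did not affect the pushes.
- One move call was refused for a wrong entry count, and nothing moved.

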